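Seat the cover of a glue-up jig on its pin and hold it pressed

ROBOT

A 6-joint arm with a two-finger parallel gripper is mounted at the origin on the work surface. World frame = base frame: x ahead of the robot, y to its left, z up, the work surface at z = 0. Lengths are in m, angles in rad, forces in N, time in s.
With the tool pointing down it reaches from about 0.325 to 0.85 m from the base axis. Payload 15.5 kg.
Tool frame: the origin (TCP) lies at the very end of the fingers, on their centre line; the grasp point (between the pads) lies 19 mm behind it; y points along the fingers, z is the direction in which the jaws open and shut, and the axes are right-handed (so a half turn about y gives the same grasp; the last joint's range is limited). The gripper opens to 91 mm and grips with 3 to 60 N. Pads are 32 mm wide; open, the fingers measure 118 mm over their backs; the gripper's body (76 mm by 178 mm) begins 60 mm behind the grasp point.
Start: joints at [1.246, 0.494, 1.345, -0, 1.302, -0.096], TCP at [0.142, 0.609, 0.181] pointing down, gripper open.
Joint ranges: [-2.91, 2.91], [-0.82, 2.16], [0.22, 2.67], [-1.22, 4.37], [0.12, 2.79], [-3.08, 3.08]. Speed limits (rad/s): [1.89, 1.89, 2.57, 3.01, 3.01, 3.01].

INTERFACE

Orientations are given as a rotation vector (axis times angle).
In Python, from bench import env gives the robot as it stands.
- The arm moves only by the tool play_rows, never from a script. Its argument "moves" is a list of rows, each a list of 6 numbers: the shift along the tool's x, y, z in m, then the turn, a rotation vector about the tool's x, y, z in degrees. A call has 1 to 8 rows; each row is the pose to reach, as a shift and turn from the pose commanded when the call began, along the tool's axes at that moment; what a row does not reach only later rows make up. A row lasts 1/8 s, in which the tool goes at most 62.5 mm and 10.7 degrees, less where a joint would pass 70% of its speed; a pose out of reach is approached as far as the arm can. A call with a gripper value outside its range is refused whole. "claw" is the opening, from -1 (shut) to 1 (fully open), set as the call begins (left out, the last holds). The fingers move at their own pace and stop on an object; "grip_force" is the grip in N (left out, the last holds). Time passes only in rows, so rows that repeat a pose let the fingers close. It gives the time, the measured TCP pose, the force and the opening at its end, in the units of the state.
- env.state(): the state, without advancing time (a new reading comes with each control period).
- env.get_image(name): name is "scene" or "top" or "wrist"; returns a dict with "frame" (400x640x3 uint8, red, green, blue), "z_map" (400x640 float32, m along the optical axis (not along the pixel's ray), 0 where there is no reading), "fovy" (degrees; the focal length in pixels is half the picture's height over the tangent of half this angle, whatever the lens; pixels are square), "cx", "cy" (the principal point, pixels), "pose" (4x4, takes a point from camera to world coordinates); the wrist camera has in their place "T_tool_cam" (4x4, takes a point from camera to tool coordinates, whose origin is the TCP and whose axes are the tool frame's). Camera axes: x right, y down, z forward; pixel columns grow to the right and rows downward; lengths in m; the calibration is good to about 2 mm. A picture is of the moment at which its call begins: read the wrist's pose just before it.
- env.job_done(): hands the job in, once; it reports no verdict.
Trained networks look in the newest picture that a camera, given by its name, has taken for a name from the list of things; names that differ only in an ending like _2 or _b are one class to them, and where a whole thing is asked for, a point or a joint stands for the part that bears it (a point fixed in the world has none). Each returns a list of dicts, best first, with "p" (0 to 1); they miss things now and then, are a little off and sometimes report something else, mostly with a low value. They report only what shows in the picture. A call takes as long as a camera call. They do not tell look-alikes from the thing itself.
- env.look_for(camera, name): "at" ([column, row] in pixels, amid what is visible of it).
The state is a dict: "time_s": time; "qpos": joint angles; "joint_vel": joint speeds; "joint_efforts": joint torques, N m; "position": TCP position; "ee_rot": TCP orientation; "ft_force": force on the tool from outside, world axes, zero at the start; "torque": the same for the moment, N m; "gripper_width": finger opening in m.
Only numpy, scipy, OpenCV 4.12 (cv2) and the standard library are available. Lean on these libraries where they do the work, as an engineer would, in place of code of your own. Each camera call takes 0.05 s, during which the arm holds its last target.

TASK

The thin panel on the jig's sprung bed has just been glued: take the wooden cover by the rib on its top, bring it square over the jig, and fit it onto the locating pin that stands somewhere along the slot. The pin disappears under the cover, so it is easiest to slide the cover along the slot until it drops on; then press the cover all the way down until the bed reaches its stop, and finish while still holding it pressed down with the gripper, because the springs lift it again when you let go. Leave the other things on the table where they are.

Things in the scene. Friction and masses are not known exactly. Their poses are not given: they have to be found in the camera images.
- jig: the glue-up jig, fixed to the table: a wooden base 140 (its x) x 220 (its y) x 24 tall, with a sprung plywood bed 104 x 190 floating above it; origin at the centre of the base's underside, z up. The bed's flat top, a light glued panel that belongs to it, is 42 above the table when up, 36 when pressed to its stop.
- slot_mid (a point): middle of the slot, level with the raised bed's top, axes as the jig's. The slot, 14 wide, 64 long, runs along y. In it stands a dark steel pin, diameter 10, tip bevelled 2 mm, fixed to the base (not to the bed), tip 50 above the table, 8 proud of the raised bed. It is on the x = 0 line, anywhere from y = -25 to +25 mm; only looking or feeling tells where.
- bed (a joint): how far the sprung bed is pressed down, in m: 0 up, 0.006 at its stop. Springs: it starts to move at about 5 N and takes about 13 N at the stop, the cover's weight included; it rises again when released.
- cover_center (a point): the loose wooden cover, 0.17 to 0.29 kg: a plate 90 (its x) x 130 (its y) x 20 thick with a rib on top, centred, 70 (x) x 22 (y) x 40 tall, to be pinched across its 22 mm. This point is the centre of the whole, 30 above its underside, 30 below the rib's top; z up. Half a turn makes no difference. On the jig the plate's long side (y) goes along the jig's y.
- cover_hole (a point): mouth of the blind round hole in the centre of the cover's underside: diameter 12, 16 deep, 1 mm chamfer, unseen from above. It is 50 above the table with the plate level on the pin's tip, 42 once it has dropped onto the pin and lies on the raised bed, 36 when the bed is pressed home.
- pencil: a yellow pencil, 170 x 7 x 7, lying beyond the jig; a bystander (origin: centre of its underside).
- offcuts: a small pile of thin plywood offcuts, about 60 x 45 x 9, beside the cover; a bystander (origin: centre of its underside).
- tray: an open grey parts tray, 90 x 120 x 25; a bystander (origin: centre of its underside).
- glue: a white bottle, diameter 44, 110 tall, upright; a bystander (origin: centre of its underside).
- driver: a screwdriver about 180 long, lying; a bystander (origin at its middle, on the table).
- sander: a cork sanding block 70 x 40 x 25; a bystander (origin: centre of its underside).
- model: a half-built plywood model 100 x 100 x 59; a bystander (origin: centre of its underside).
Things that resemble listed ones, but are neither listed nor needed, are in the scene too. Leave any green or grey look-alike of the part that bears cover_center alone.

How it is judged:
By the outcome, as a careful person would: the job done as asked, in the order asked, and still so for the second after the job is handed in, while the arm keeps its last pose, push and grip.
It also fails if it takes over 61 s, if anything falls off the work surface, if the arm or the gripper's body presses on something with over 40 N, if the wrist force passes 120 N, or if a joint passes its speed limit or range.

## Working session

There is one attempt and no reset: what is moved stays moved. The work goes in short steps, Python scripts to look and compute and a tool call to move; the robot and the scene stay as the last step left them, time stands still between calls to the robot, and variables do not carry over. Pictures are saved under pics/ and viewed, and the job is handed in when it is done.

Besides the shell and the picture viewer there is one more tool, called by a JSON object that holds its "op" and its "data", one argument or row to a line. play_rows: Moves the arm, as the interface text tells. Its arguments: {"type":"object","properties":{"moves":{"type":"array"},"claw":{"type":"number"},"grip_force":{"type":"number"}},"required":["moves"]}

```bash
mkdir -p pics; cat > h.py <<'E'
import numpy as np, cv2
from scipy.spatial.transform import Rotation as R
from bench import env
def save(im,n): cv2.imwrite('pics/'+n,cv2.cvtColor(im['frame'],cv2.COLOR_RGB2BGR))
def f(im): return im['frame'].shape[0]/2/np.tan(np.radians(im['fovy'])/2)
def pose(im,s=None):
    if 'pose' in im: return np.array(im['pose'])
    T=np.eye(4);T[:3,:3]=R.from_rotvec(s['ee_rot']).as_matrix();T[:3,3]=s['position'];return T@np.array(im['T_tool_cam'])
def cloud(im,s=None):
    z=im['z_map'];h,w=z.shape;u,v=np.meshgrid(np.arange(w),np.arange(h));F=f(im)
    P=np.stack([(u-im['cx'])*z/F,(v-im['cy'])*z/F,z],-1);T=pose(im,s)
    return P@T[:3,:3].T+T[:3,3]
E
python3 - <<'E'
from h import *
s=env.state();print({k:np.round(v,3) for k,v in s.items()})
print(R.from_rotvec(s['ee_rot']).as_matrix().round(3))
for c in ['scene','top']:
    im=env.get_image(c);save(im,c+'0.png');C=cloud(im);np.save(c+'0.npy',C);print(c,im['fovy'],np.array(im['pose']).round(3))
    for n in ['jig','cover_center','slot_mid','pencil','offcuts','tray','glue','driver','sander','model']:
        for d in env.look_for(c,n)[:3]:
            a=np.round(d['at']).astype(int);print(n,a,round(d['p'],2),C[a[1],a[0]].round(3))
E
```

```text
{'time_s': np.float64(0.0), 'qpos': array([ 1.246,  0.494,  1.346,  0.   ,  1.303, -0.095]), 'joint_vel': array([ 0.001, -0.002, -0.001,  0.   ,  0.001, -0.   ]), 'joint_efforts': array([-3.0000e-03, -8.7881e+01, -3.8186e+01,  7.0000e-02,  5.3000e-02,
       -0.0000e+00]), 'position': array([0.142, 0.608, 0.181]), 'ee_rot': array([-1.564,  0.181, -0.18 ]), 'ft_force': array([-0.054, -0.213,  0.125]), 'torque': array([ 0.009, -0.025,  0.005]), 'gripper_width': np.float64(0.091)}
[[ 0.974 -0.     0.228]
 [-0.228 -0.001  0.974]
 [-0.    -1.    -0.001]]
scene 48.08073831087977 [[ 0.449  0.775 -0.445  1.112]
 [ 0.893 -0.394  0.216 -0.255]
 [-0.008 -0.495 -0.869  1.11 ]
 [ 0.     0.     0.     1.   ]]
jig [248 227] 0.95 [ 0.555 -0.199  0.044]
cover_center [430 198] 0.97 [0.694 0.283 0.035]
cover_center [362 117] 0.73 [0.349 0.263 0.022]
cover_center [427 111] 0.69 [0.424 0.454 0.026]
slot_mid [253 228] 0.76 [ 0.565 -0.189  0.047]
slot_mid [374 188] 0.59 [0.585 0.171 0.011]
pencil [371 159] 0.67 [0.518 0.195 0.053]
pencil [276 249] 0.45 [ 0.63  -0.155  0.009]
offcuts [376 191] 0.52 [0.597 0
[... 279 characters left out ...]
1.     0.023 -0.013  0.031]
 [ 0.009 -0.154 -0.988  1.245]
 [ 0.     0.     0.     1.   ]]
jig [381 202] 0.79 [ 0.53  -0.189  0.02 ]
cover_center [240 270] 0.93 [0.328 0.253 0.056]
cover_center [233 160] 0.9 [0.67  0.278 0.051]
cover_center [257 218] 0.87 [0.484 0.201 0.057]
slot_mid [378 201] 0.58 [ 0.53  -0.176  0.042]
pencil [366 174] 0.46 [ 0.626 -0.147  0.004]
offcuts [268 187] 0.62 [0.589 0.172 0.011]
tray [313 128] 0.81 [0.78  0.023 0.023]
glue [183 185] 0.77 [0.589 0.425 0.074]
driver [260 218] 0.31 [0.487 0.197 0.022]
sander [181 240] 0.58 [0.424 0.442 0.028]
model [179 241] 0.62 [0.421 0.449 0.024]
model [394 130] 0.61 [ 0.775 -0.248  0.001]
model [267 186] 0.52 [0.593 0.176 0.006]
```

View pics/scene0.png

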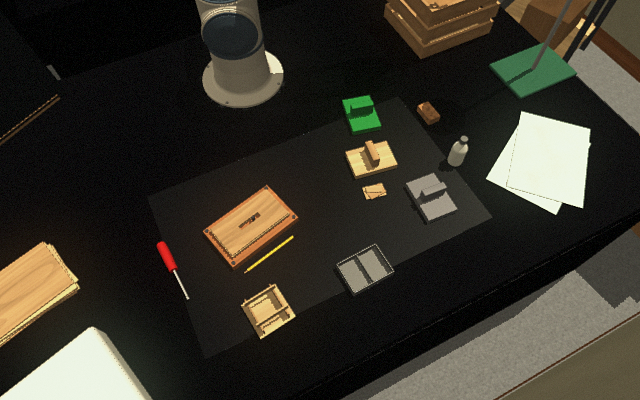

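View pics/top0.png

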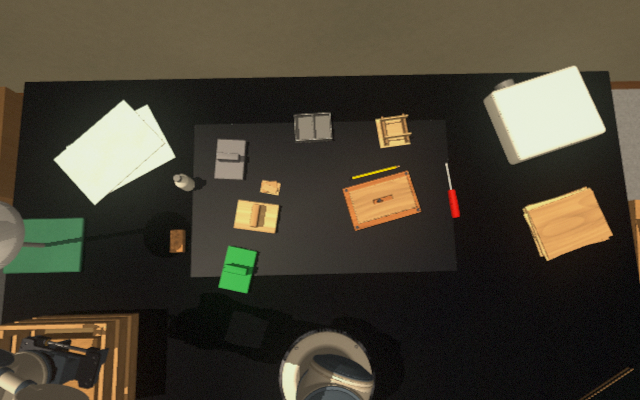

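The scene view shows the wooden cover near (372,158), with the green and grey look-alikes beside it. The jig is at (250,228) and its slot is visible. I'll measure the cover and jig poses from depth.

```bash
python3 - <<'E'
from h import *
for c in ['scene','top']:
    C=np.load(c+'0.npy')
    fr=cv2.cvtColor(cv2.imread(f'pics/{c}0.png'),cv2.COLOR_BGR2RGB).astype(int)
    def box(name,cx,cy,r,z0,z1):
        m=(np.hypot(C[...,0]-cx,C[...,1]-cy)<r)&(C[...,2]>z0)&(C[...,2]<z1)
        n,l,st,ce=cv2.connectedComponentsWithStats(m.astype(np.uint8));k=1+st[1:,4].argmax();m=l==k
        P=C[m]; b=cv2.minAreaRect(P[:,:2].astype(np.float32))
        print(c,name,m.sum(),np.round(b[0],4),np.round(b[1],3),round(b[2],1),'z',np.median(P[:,2]).round(4))
        return m
    box('plate',.487,.2,.085,.012,.03)
    box('rib',.487,.2,.085,.052,.075)
    box('jig',.54,-.18,.17,.012,.06)
    m=box('bed',.54,-.18,.17,.034,.06)
for c,b in [('scene',(190,180,310,275)),('top',(330,160,440,240))]:
    im=cv2.imread(f'pics/{c}0.png')[b[1]:b[3],b[0]:b[2]];cv2.imwrite(f'pics/{c}_jig.png',cv2.resize(im,None,fx=6,fy=6,interpolation=cv2.INTER_CUBIC))
E
```

```text
scene plate 974 [0.4963 0.2106] [0.132 0.093] 81.2 z 0.0213
scene rib 172 [0.496 0.21 ] [0.024 0.071] 81.7 z 0.061
scene jig 3921 [ 0.5388 -0.1891] [0.143 0.221] 14.9 z 0.0414
scene bed 2455 [ 0.5387 -0.1891] [0.106 0.191] 14.7 z 0.0435
top plate 968 [0.4938 0.2085] [0.131 0.09 ] 81.1 z 0.019
top rib 167 [0.4937 0.2085] [0.023 0.07 ] 80.8 z 0.0589
top jig 2993 [ 0.5361 -0.1914] [0.14  0.221] 14.7 z 0.0393
top bed 1873 [ 0.5361 -0.1916] [0.104 0.191] 14.6 z 0.0416
```

View pics/scene_jig.png

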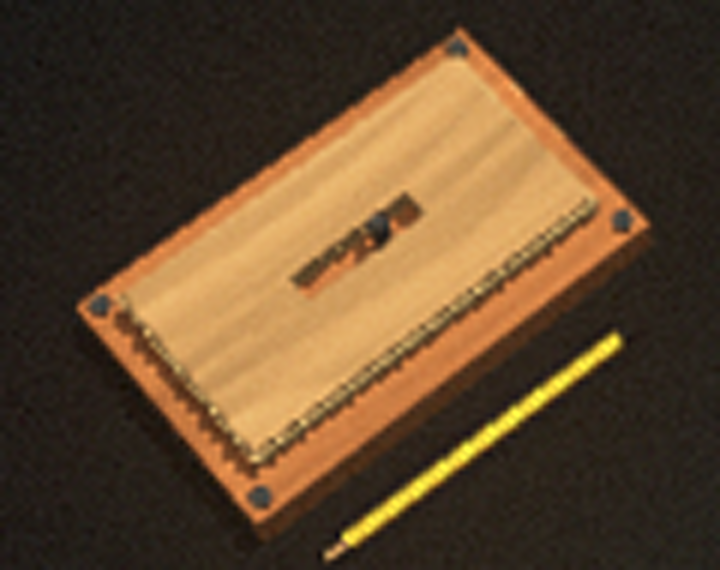

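View pics/top_jig.png

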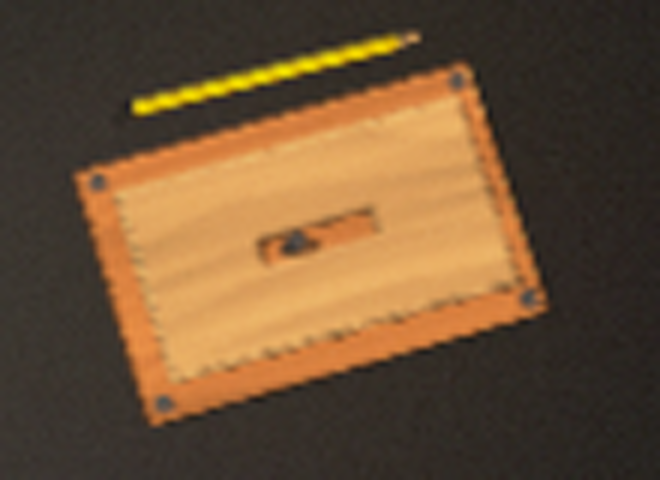

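```bash
cat >> h.py <<'E'
def rel(p,yawdeg,s=None):
    s=s or env.state();R0=R.from_rotvec(s['ee_rot']);z=np.array([np.cos(np.radians(yawdeg)),np.sin(np.radians(yawdeg)),0]);y=np.array([0,0,-1.]);x=np.cross(y,z)
    R1=R.from_matrix(np.stack([x,y,z],1));d=R0.inv().apply(np.array(p)-s['position']);r=np.degrees((R0.inv()*R1).as_rotvec())
    print('rel mm',(d*1000).round(1),'rot',r.round(2),'dist',np.linalg.norm(d).round(3),'now',s['position'].round(4))
E
python3 - <<'E'
from h import *
im=env.get_image('wrist');print(im['fovy'],im['T_tool_cam'].round(3));save(im,'w0.png')
rel([0.5375,-.19,.26],104.7)
E
```

```text
68.34001265935473 [[ 0.     0.957  0.29  -0.084]
 [ 0.001 -0.29   0.957 -0.203]
 [ 1.     0.    -0.001 -0.   ]
 [ 0.     0.     0.     1.   ]]
rel mm [ 566.7  -78.8 -687.5] rot [  0.   -27.87   0.  ] dist 0.894 now [0.1424 0.6086 0.1812]
```

{"op": "play_rows", "data": {
  "moves": [
    [0.03,-0.03,-0.035,0,-2,0],
    [0.07,-0.05,-0.08,0,-4,0],
    [0.11,-0.065,-0.13,0,-6,0],
    [0.15,-0.079,-0.175,0,-8,0],
    [0.185,-0.079,-0.22,0,-10,0],
    [0.22,-0.079,-0.265,0,-12,0],
    [0.255,-0.079,-0.31,0,-14,0],
    [0.29,-0.079,-0.35,0,-15,0]
  ]
}}

```text
time_s: 2.15
position: [0.3455, 0.2, 0.2605]
ee_rot: [-1.57, -0.026, 0.025]
ft_force: [0.7, 0.4, 0.1]
gripper_width: 0.0914
```

```bash
python3 - <<'E'
from h import *
rel([0.5375,-.19,.26],104.7)
E
```

```text
rel mm [ 179.1    0.5 -396.1] rot [-1.000e-02 -1.282e+01  4.000e-02] dist 0.435 now [0.3455 0.2    0.2605]
```

{"op": "play_rows", "data": {
  "moves": [
    [0.024,0,-0.053,0,-2,0],
    [0.048,0,-0.106,0,-4,0],
    [0.072,0,-0.159,0,-6,0],
    [0.096,0,-0.212,0,-8,0],
    [0.12,0,-0.265,0,-10,0],
    [0.144,0,-0.318,0,-12,0],
    [0.168,0,-0.371,0,-12.8,0],
    [0.179,0,-0.396,0,-12.8,0]
  ]
}}

```text
time_s: 3.15
position: [0.5374, -0.1911, 0.2599]
ee_rot: [-1.562, -0.199, 0.199]
ft_force: [-0.1, 0.7, 0.1]
gripper_width: 0.0915
```

{"op": "play_rows", "data": {
  "moves": [
    [0,0,0,0,0,0],
    [0,0,0,0,0,0]
  ]
}}

```text
time_s: 3.4
position: [0.5362, -0.1878, 0.2601]
ee_rot: [-1.561, -0.2, 0.201]
ft_force: [0.3, 1.5, -0.1]
gripper_width: 0.0914
```

```bash
python3 - <<'E'
from h import *
s=env.state();im=env.get_image('wrist');save(im,'w1.png');C=cloud(im,s);np.save('w1.npy',C)
print(s['position'],s['joint_vel'].round(3))
m=(C[...,2]>.035)&(C[...,2]<.046)&(im['z_map']>0)
n,l,st,ce=cv2.connectedComponentsWithStats(m.astype(np.uint8));k=1+st[1:,4].argmax();m=l==k
P=C[m];b=cv2.minAreaRect(P[:,:2].astype(np.float32));print(b,np.median(P[:,2]),st[k])
print(env.look_for('wrist','slot_mid'),env.look_for('wrist','jig'))
E
```

```text
[ 0.53620975 -0.18777687  0.26012732] [ 0.012 -0.009  0.006  0.002 -0.001 -0.   ]
((0.5355092883110046, -0.189261332154274), (0.10248743742704391, 0.190381720662117), 14.59173583984375) 0.041758092134214775 [ 253  133  134   70 8660]
[{'at': [317.8, 163.1], 'p': 0.95}] []
```

View pics/w1.png

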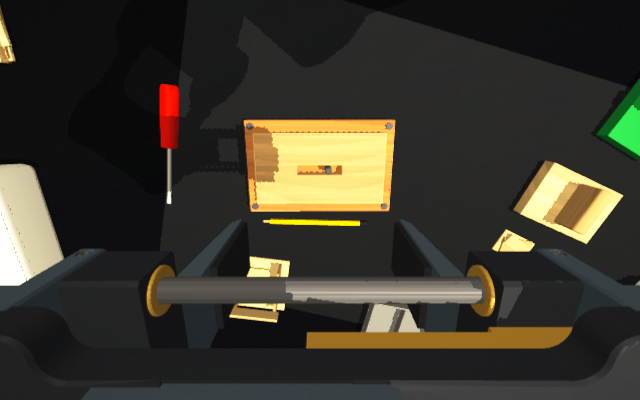

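The wrist view shows the jig at (319,165). The slot spans about x 297–342, and the pin's dark tip is at (328,170). Next I'll get the pin's position from all three cameras.

```bash
python3 - <<'E'
from h import *
s=env.state();im=env.get_image('wrist');save(im,'w2.png')
C=cloud(im,s)
ims={'wrist':im}
for c in ['scene','top']: ims[c]=env.get_image(c);save(ims[c],c+'2.png')
# high spot: points above bed
m=(C[...,2]>.0455)&(C[...,2]<.06)&(np.hypot(C[...,0]-.5355,C[...,1]+.189)<.05)
print('wrist high pts',C[m].mean(0),m.sum(),np.argwhere(m).mean(0)[::-1])
r=im['frame'][150:185,285:355].astype(np.uint8);cv2.imwrite('pics/w2c.png',cv2.resize(r[...,::-1],None,fx=10,fy=10,interpolation=cv2.INTER_NEAREST))
z=C[150:185,285:355,2]; np.set_printoptions(linewidth=250)
print((z[14:27,8:62]*1000).astype(int))
def hit(im,u,v,z,s=None):
    T=pose(im,s);d=T[:3,:3]@np.array([(u-im['cx'])/f(im),(v-im['cy'])/f(im),1]);return (T[:3,3]+d*(z-T[2,3])/d[2]).round(4)
a=np.radians(14.65);c0=dict(wrist=(.5355,-.1893),scene=(.5387,-.1891),top=(.5361,-.1916))
for n,uv in dict(wrist=(328,170),scene=(253,218),top=(379.3,200.3)).items():
    h=hit(ims[n],*uv,.049,s);d=h[:2]-c0[n];print(n,h,'jig xy mm',1000*(d[0]*np.cos(a)+d[1]*np.sin(a)),1000*(-d[0]*np.sin(a)+d[1]*np.cos(a)))
E
```

```text
wrist high pts [ 0.53223915 -0.17744874  0.0489357 ] 37 [327.75675676 169.75675676]
[[41 43 42 42 36 23 22 23 23 22 24 23 23 22 25 22 23 23 23 24 24 23 23 23 24 23 24 24 24 23 24 23 23 25 27 27 24 22 23 23 23 24 24 22 24 24 23 23 23 42 42 43 42 41]
 [42 41 41 44 37 23 23 24 22 23 23 23 22 23 24 22 24 24 22 24 23 23 24 22 22 23 22 23 22 24 23 22 25 30 35 35 33 25 23 24 23 22 22 24 24 23 25 23 24 40 41 41 42 42]
 [41 42 42 40 37 23 24 22 22 22 22 24 24 23 24 22 23 23 24 22 24 25 22 22 24 22 21 25 23 23 24 22 34 41 42 43 43 36 23 24 24 23 23 24 22 22 23 24 23 42 41 41 41 40]
 [41 43 43 41 36 24 24 25 24 24 24 24 22 24 23 24 24 24 22 22 22 22 24 24 24 24 25 24 23 24 23 23 40 47 48 47 48 44 24 24 23 24 24 24 24 23 22 23 23 41 41 41 41 40]
 [42 42 41 43 38 22 23 25 25 23 25 24 23 23 23 24 24 23 23 23 23 22 24 24 24 22 22 22 23 24 23 22 47 49 48 50 48 47 24 23 21 24 22 23 22 23 23 23 25 41 41 42 42 41]
 [42 42 41 41 38 23 24 23 24 22 24 24 24 24 24 23 23 22 24 21 22 24 25 23 24 23 24 21 23 24 22 23 48 50 48 49 50 50 49 22 22 23 24 23 24 25 23 22 24 41 42 41 42 42]
 [41 42 43 42 40 24 23 25 
[... 667 characters left out ...]
1 40 40 40 40 41 41 40 41 42 40 42 41 41 40 41 41 40 41 41 40 42 40 41 40 40 39 40 41 41 42 42 41 40 41 41 41 40 41 42 40 41 42 40]
 [43 41 41 40 42 40 41 40 40 41 42 42 40 41 42 42 40 42 41 42 42 41 42 42 40 41 41 42 41 42 41 42 40 42 42 41 42 42 41 43 41 41 41 41 43 41 42 42 42 41 42 41 41 42]
 [41 43 43 40 41 41 41 41 41 43 40 42 43 40 42 40 41 43 41 41 42 41 40 41 41 42 41 42 40 41 41 42 42 41 41 40 42 41 41 43 42 41 41 40 42 41 41 41 42 42 41 41 42 41]]
wrist [ 0.5325 -0.177   0.049 ] jig xy mm 0.2083726068473329 12.65885385241159
scene [ 0.5383 -0.1776  0.049 ] jig xy mm 2.5215125667297587 11.227287044331922
top [ 0.5314 -0.1787  0.049 ] jig xy mm -1.2846101555591587 13.669300521542223
```

View pics/w2c.png

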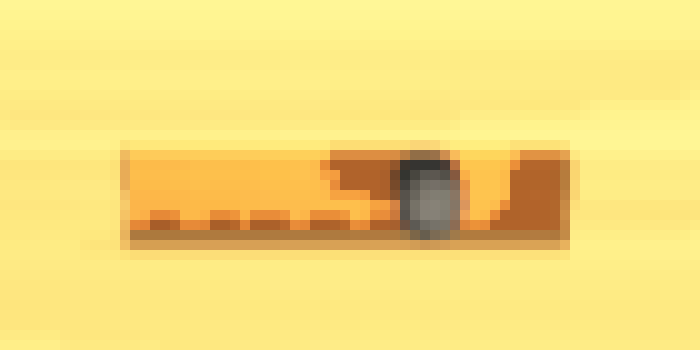

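```bash
python3 - <<'E'
from h import *
rel([0.495,.2095,.26],81)
E
```

```text
rel mm [ 60.5   0.4 394.8] rot [0.000e+00 2.367e+01 1.000e-02] dist 0.399 now [ 0.5365 -0.1878  0.2605]
```

{"op": "play_rows", "data": {
  "moves": [
    [0.009,0,0.056,0,3.5,0],
    [0.018,0,0.112,0,7,0],
    [0.027,0,0.168,0,10.5,0],
    [0.036,0,0.224,0,14,0],
    [0.045,0,0.28,0,17.5,0],
    [0.054,0,0.336,0,21,0],
    [0.06,0,0.385,0,23.6,0],
    [0.06,0,0.395,0,23.6,0]
  ]
}}

```text
time_s: 4.7
position: [0.494, 0.2117, 0.2603]
ee_rot: [-1.567, 0.121, -0.121]
ft_force: [0.6, -0.3, 0.4]
gripper_width: 0.091
```

{"op": "play_rows", "data": {
  "moves": [
    [0,0,0,0,0,0],
    [0,0,0,0,0,0],
    [0,0,0,0,0,0]
  ]
}}

```text
time_s: 5.08
position: [0.4951, 0.2079, 0.2603]
ee_rot: [-1.567, 0.124, -0.124]
ft_force: [-0.1, 0.3, -0.3]
gripper_width: 0.0913
```

```bash
python3 - <<'E'
from h import *
s=env.state();im=env.get_image('wrist');save(im,'w3.png');C=cloud(im,s)
print(s['position'],s['joint_vel'].round(3))
for z0,z1 in [(.012,.03),(.052,.075)]:
    m=(C[...,2]>z0)&(C[...,2]<z1)&(im['z_map']>0)&(np.hypot(C[...,0]-.495,C[...,1]-.21)<.09)
    n,l,st,ce=cv2.connectedComponentsWithStats(m.astype(np.uint8));k=1+st[1:,4].argmax();m=l==k
    P=C[m];b=cv2.minAreaRect(P[:,:2].astype(np.float32));print(b,np.median(P[:,2]),st[k])
rel([b[0][0],b[0][1],.033],81)
E
```

```text
[0.49514854 0.207936   0.2602838 ] [ 0.002  0.    -0.001  0.    -0.     0.003]
((0.4928388297557831, 0.21148230135440826), (0.13040363788604736, 0.08957251906394958), 81.06134033203125) 0.019805465384229892 [ 279  135   88   59 4255]
((0.493042528629303, 0.21099214255809784), (0.020831143483519554, 0.06984838098287582), 81.53623962402344) 0.05964830831486578 [315 145  16  50 759]
rel mm [ -2.5 227.3   2.5] rot [ 0.   -0.04  0.01] dist 0.227 now [0.4951 0.2081 0.2603]
```

View pics/w3.png

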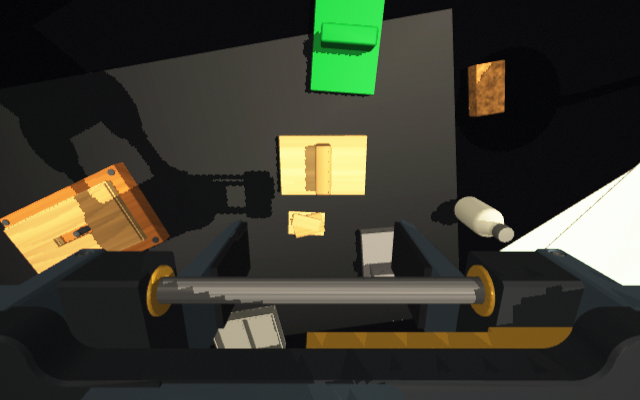

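{"op": "play_rows", "data": {
  "moves": [
    [-0.0025,0.05,0.0025,0,0,0],
    [-0.0025,0.1,0.0025,0,0,0],
    [-0.0025,0.15,0.0025,0,0,0],
    [-0.0025,0.185,0.0025,0,0,0],
    [-0.0025,0.21,0.0025,0,0,0],
    [-0.0025,0.225,0.0025,0,0,0],
    [-0.0025,0.233,0.0025,0,0,0],
    [-0.0025,0.233,0.0025,0,0,0]
  ]
}}

```text
time_s: 6.12
position: [0.4929, 0.2118, 0.0274]
ee_rot: [-1.567, 0.123, -0.123]
ft_force: [-0.0, 0.1, 0.5]
gripper_width: 0.0913
```

{"op": "play_rows", "data": {
  "moves": [
    [0,0,0,0,0,0],
    [0,0,0,0,0,0],
    [0,0,0,0,0,0],
    [0,0,0,0,0,0],
    [0,0,0,0,0,0],
    [0,0,0,0,0,0],
    [0,0,0,0,0,0],
    [0,0,0,0,0,0]
  ],
  "claw": -1,
  "grip_force": 40
}}

```text
time_s: 7.12
position: [0.4931, 0.212, 0.0276]
ee_rot: [-1.567, 0.122, -0.123]
ft_force: [-0.4, -1.5, 2.7]
gripper_width: 0.0142
```

The opening reads 14 mm, but the rib is 22 mm wide, so I'll check the grip.

```bash
python3 - <<'E'
from h import *
s=env.state();print(s['gripper_width'],s['ft_force'])
im=env.get_image('scene');a=im['frame'][100:220,320:480];cv2.imwrite('pics/s4.png',cv2.resize(a[...,::-1],None,fx=4.5,fy=4.5,interpolation=cv2.INTER_CUBIC))
s=env.state();print(s['gripper_width'])
im=env.get_image('wrist');save(im,'w4.png')
s=env.state();print(s['gripper_width'])
E
```

```text
0.01416747984813508 [-0.43218148 -1.49943882  2.69916451]
0.009937270858548971
0.005831025008590813
```

View pics/s4.png

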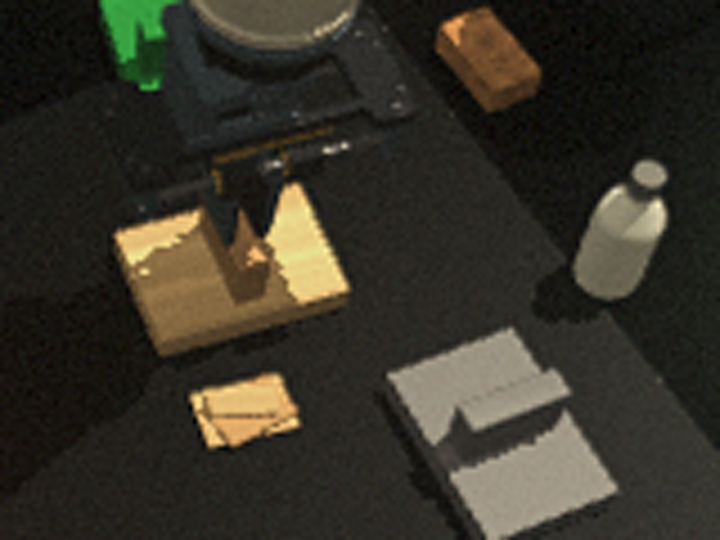

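View pics/w4.png

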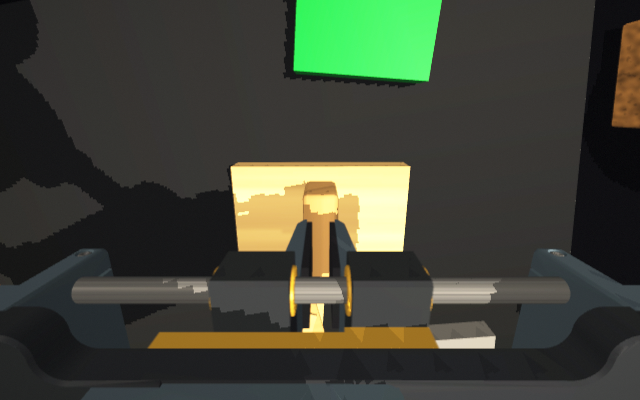

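{"op": "play_rows", "data": {
  "moves": [
    [0,0,0,0,0,0],
    [0,0,0,0,0,0],
    [0,0,0,0,0,0]
  ]
}}

```text
time_s: 7.6
position: [0.4932, 0.212, 0.0276]
ee_rot: [-1.567, 0.122, -0.124]
ft_force: [0.0, -1.3, 6.5]
gripper_width: 0.0003
```

```bash
python3 - <<'E'
from h import *
s=env.state();print(s['gripper_width'],s['ft_force'],s['position'])
im=env.get_image('wrist');a=im['frame'][150:340,220:430];cv2.imwrite('pics/w5.png',cv2.resize(a[...,::-1],None,fx=3.5,fy=3.5,interpolation=cv2.INTER_CUBIC))
C=cloud(im,s);np.set_printoptions(linewidth=220)
print((C[160:330:6,280:362:4,2]*1000).astype(int))
im=env.get_image('scene');a=im['frame'][100:200,320:430];cv2.imwrite('pics/s5.png',cv2.resize(a[...,::-1],None,fx=6,fy=6,interpolation=cv2.INTER_CUBIC))
E
```

```text
0.000262119991009055 [ 0.00656622 -1.27119     6.5400713 ] [0.49319797 0.21195776 0.02759042]
[[  0   0   1   0   0   1   0   0   0   0   1   0   1   0   0   1   0   0   0   0   1]
 [ 19  20  20  20  20  20  21  19  22  19  20  19  20  19  20  21  19  19  20  20  19]
 [ 19  20  20  19  19  19  18  20  18  19  20  20  18  21  19  20  20  19  19  20  19]
 [ 19  20  19  20  20  20  20  20  18  19  20  20  20  19  20  19  20  19  19  20  19]
 [ 21  19  20  20  19  19  19  33  33  33  34  33  34  34  19  19  20  20  20  20  19]
 [ 21  19  18  19  19  18  39  49  49  49  49  50  49  50  43  19  20  20  19  19  20]
 [ 19  20  21  18  21  20  57 230  58  59  59  59  59  57  58  18  19  19  20  20  19]
 [ 20  19  20  20  19 230  58  61  60  60  59  59  60  59  59  21  20  18  19  20  19]
 [ 20  18  20  19  19  19  59  59  60  58  59  59  59  59  59  20  20  19  20  20  19]
 [ 19  19  19  19  19  20  59  60  59  59  59  60  60  59  58  19  20  20  20  19  19]
 [ 19  19  20  19  18  19  59  60  62  60  59  58  61  60  59  20  19  21  20  20  19]
 [ 19  19  19  19  21  18  58  71  71  67  59  68
[... 817 characters left out ...]
60]
 [161 161 162 162 163 162 161 159 155 155 155 154 155 158 162 162 161 163 162 162 163]
 [163 161 161 162 162 162 162 159 156 156 156 156 154 158 163 160 161 162 162 161 161]
 [162 162 162 162 163 162 162 159 156 157 156 156 156 159 162 230 162 162 161 162 161]
 [162 162 163 162 162 162 162 161 153 116 116 116 115 159 163 162 161 161 162 162 162]
 [162 162 161 162 162 162 163 160 153 116 115 116 116 159 162 162 161 163 162 162 162]
 [161 161 162 162 162 163 163 162 128 116 116 116 114 154 162 162 162 163 162 162 162]
 [161 162 162 162 162 162 162 161 129 116 116 115 116 154 162 163 162 162 162 162 162]
 [162 162 163 162 162 162 162 161 129   6   6   0 162 163 162 163 162 163 162 163 163]]
```

View pics/s5.png

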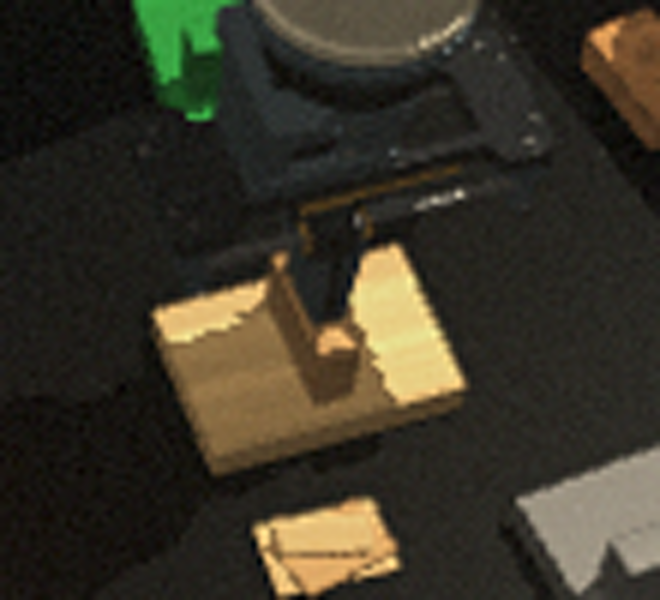

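View pics/w5.png

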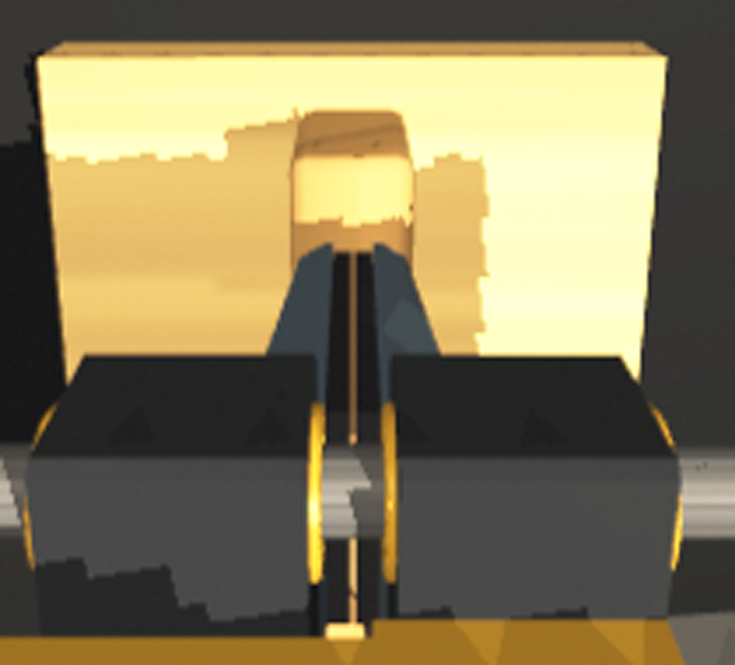

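The fingers shut completely without meeting the rib. I'll open them and measure in the wrist depth where the finger ends really are.

{"op": "play_rows", "data": {
  "moves": [
    [0,0,0,0,0,0],
    [0,0,0,0,0,0],
    [0,0,0,0,0,0],
    [0,0,0,0,0,0],
    [0,0,0,0,0,0],
    [0,0,0,0,0,0]
  ],
  "claw": 0.3
}}

```text
time_s: 8.45
position: [0.4927, 0.2118, 0.0271]
ee_rot: [-1.567, 0.123, -0.123]
ft_force: [-0.5, 0.9, 0.7]
gripper_width: 0.0572
```

```bash
python3 - <<'E'
from h import *
s=env.state();print(s['gripper_width'],s['ft_force'],s['position'])
im=env.get_image('wrist');save(im,'w6.png')
z=im['z_map'];h,w=z.shape;u,v=np.meshgrid(np.arange(w),np.arange(h));F=f(im)
P=np.stack([(u-im['cx'])*z/F,(v-im['cy'])*z/F,z],-1);T=np.array(im['T_tool_cam']);Q=(P@T[:3,:3].T+T[:3,3])*1000
C=cloud(im,s)
np.set_printoptions(linewidth=250)
print((C[190:262:3,240:400:6,2]*1000).astype(int))
m=(C[...,2]>.063)&(C[...,2]<.11)
ys=Q[m];print('lowest finger pts tool',ys[np.argsort(-ys[:,1])[:10]].round(0))
print(env.look_for('wrist','cover_center'))
im=env.get_image('scene');a=im['frame'][100:200,320:430];cv2.imwrite('pics/s6.png',cv2.resize(a[...,::-1],None,fx=6,fy=6,interpolation=cv2.INTER_CUBIC))
E
```

```text
0.057229041075976546 [-0.48245415  0.89496525  0.66649144] [0.49269747 0.21182687 0.02714705]
[[ 19  21  20  20  19  19  19  19  20  19  20  45  48  47  46  47  42  19  19  20  20  19  21  19  19  19  19]
 [ 18  19  19  19  20  20  19  19  19  20  20  53  55  54  54  55  53  20  19  18  21  19  20  20  19  19  20]
 [ 19  20  20  20  20  19  19  20  19  20  19  58  59  58  59  58  60  20  20  20  20  19  19  19  19  18  19]
 [ 19  20  19  19  20  19  20  19  20  19  21  59  59  59  59  58  58  20  19  19  19  21  18  20  18  19  19]
 [ 19  20  20  20  19  20  20  21  19  19  19  60  60  59  59  59  59  20  18  19  19  19  19  20  20  19  18]
 [ 19  19  19  19  19  20  21  20  20  19  19  59  59  59  59  59  60  19  20  19  20  20  19  20  20  21  19]
 [ 20  21  20  19  20  19  20  20  18  19  19  58  59  59  59  58  59  19  20  20  20  20  20  19  18  20  20]
 [ 19  19  19  19  20  20  18  21  20  20  19  59  59  59  59  60  58  20  20  21  20  19  19  19  20  19  19]
 [ 20  20  18  20  19  19  18  19  19  20  19  59  59  59  60  59  60  20  20  20  18  19  20  18  20  19  19]
 [ 20  
[... 1232 characters left out ...]
 94  78  19  19  20  19  19  59  59  60  59  59  59  19  20  20  20  63  80  97  98 100 101]
 [104 105 105 102  94  80  21  20  18  20  20  60  59  59  59  59  57  19  20  20  20 230  81  97 102 104 105]
 [108 108 107 105 230  77  20  19  18  20  19  59  59  60  60  59  59  19  19  20  19  63  82  97 105 107 109]
 [110 110 107 108  95  79  20  20  19  19  20  58  60  59  59  59  59  20  19  19  20  64  83  99 108 109 111]]
lowest finger pts tool [[-19. -36. -36.]
 [  4. -36.  29.]
 [-18. -36.  32.]
 [ -3. -36.  29.]
 [-19. -36.  32.]
 [ -4. -36.  29.]
 [-19. -36.  32.]
 [-10. -36. -29.]
 [-19. -36. -33.]
 [  1. -36.  28.]]
[{'at': [320.8, 207.9], 'p': 0.84}, {'at': [368.0, 39.1], 'p': 0.68}]
```

View pics/w6.png

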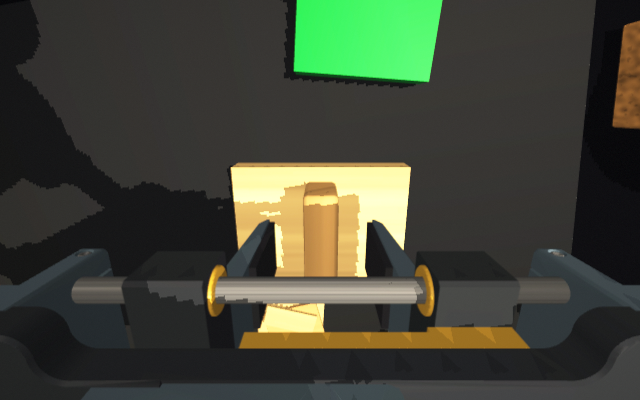

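View pics/s6.png

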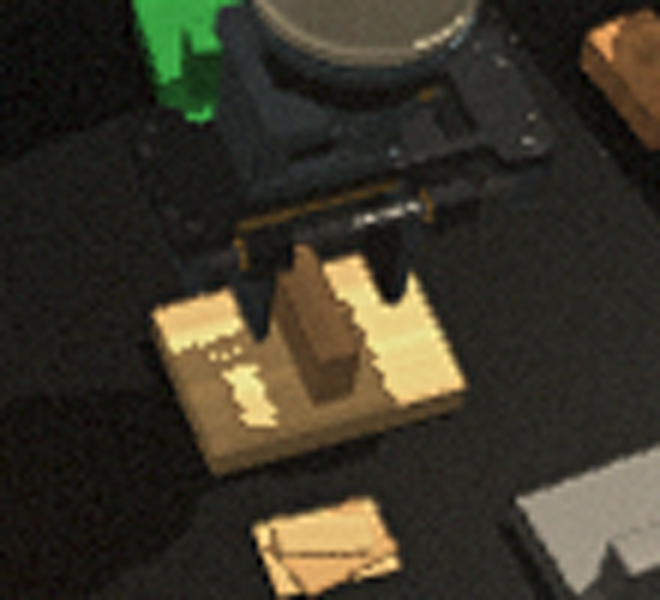

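The reported TCP is 27 mm above the table, but both finger ends measure about 59 mm. The real tips therefore sit about 32 mm short of the nominal TCP, and they closed just over the rib. I'll go 26 mm lower while watching the force.

{"op": "play_rows", "data": {
  "moves": [
    [0,0.006,0,0,0,0],
    [0,0.012,0,0,0,0],
    [0,0.018,0,0,0,0],
    [0,0.018,0,0,0,0]
  ]
}}

```text
time_s: 9.1
position: [0.4924, 0.2117, 0.0086]
ee_rot: [-1.568, 0.124, -0.122]
ft_force: [0.6, -0.2, 0.4]
gripper_width: 0.0592
```

```bash
python3 - <<'E'
from h import *
s=env.state();print(s['gripper_width'],s['ft_force'],s['position'])
im=env.get_image('wrist');save(im,'w7.png')
C=cloud(im,s)
np.set_printoptions(linewidth=250)
print((C[205:270:3,250:390:5,2]*1000).astype(int))
im=env.get_image('scene');a=im['frame'][100:200,320:430];cv2.imwrite('pics/s7.png',cv2.resize(a[...,::-1],None,fx=6,fy=6,interpolation=cv2.INTER_CUBIC))
E
```

```text
0.05918230990312976 [ 0.62290695 -0.18847975  0.44666412] [0.49236429 0.21173113 0.0085903 ]
[[ 19  20  20  18  20  19  19  20  20  19  21  58  58  57  57  58  58  58  18  19  19  19  20  18  19  20  20  19]
 [ 20  19  19  20  19  19  20  18  19  20  19  58  59  59  59  58  59  58  57  19  20  19  20  20  20  20  19  19]
 [ 19  20  20  19  20  19  19  20  19  19  19  58  60  59  60  60  60  60  57  20  19  19  19  19  20  19  20  19]
 [ 19  19  19  19  19  20  19  20  20  19  19  60  60  60  59  59  59  59  57  19  19  21  20  19  18  19  20  20]
 [ 20  20  19  19  20  20  19  20  19  20  19  60  60  59  60  59  59  59  57  19  21  20  20  20  19  19  19  19]
 [ 20  19  19  43  18  19  19  20  20  19  19  59  60  60  60  59  60  59  57  19  20  19  20  19  19  43  20  20]
 [ 19  19  47  47  44  20  21  20  20  20  19  59  60  59  59  60  58  59  55  19  19  20  19  19  44  45  49  20]
 [ 20  53  52  49  49  18  20  21  19  19  20  59  60  58  59  61  60  60  57  19  19  20  20  19  47  50  53  53]
 [ 20  56  56  54  51  20  20  19  20  20  19  59  58  60  61  58  60  60  57  20  20  
[... 823 characters left out ...]
  78  80]
 [ 85  83  81  69  55  19  19  20  19  20  20  59  59  59  60  61  59  59  20  20  19  19  20  20  51  67  79  82]
 [ 87  86  82  69  56  19  20  19  20  20  18  59  59  59  59  60  59  60  19  20  18  19  20  19  52  67  79  86]
 [ 89  89  81  70  55  19  20  20  19  20  20  59  61  59  61  60  59  59  19  19  20  20  20  20  52  66  79  88]
 [ 93  92  83  72  56  20  19  19  20  19  19  60  60  58  59 212  60  59  19  19  20  19  20  20  53  67  79  90]
 [ 95  92  83  71  56  20  19  19  21  19  18  59  58  59  59  60  60  58  20  18  19  20  19  19  55  68  81  90]
 [ 96  93  82  72  58  19  20  20  20  18  20  59  59  59  59  60  59  60  20  20  19  19  18  19  54  69  81  91]]
```

View pics/s7.png

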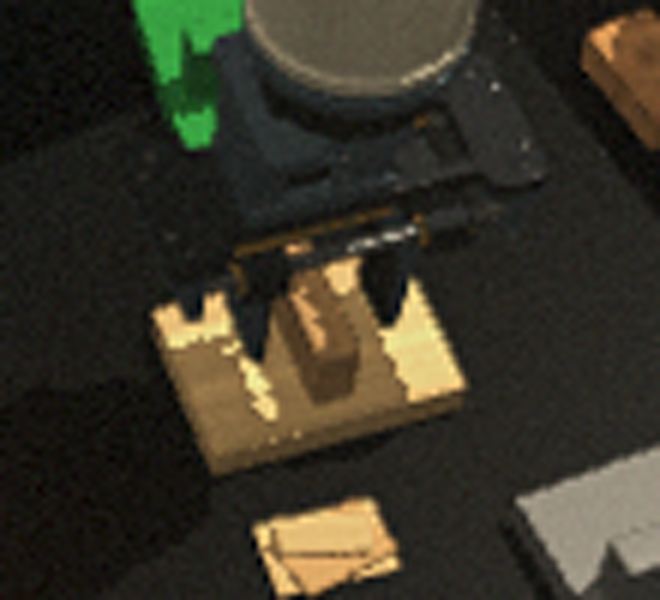

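No contact yet, and the tips are at about 41 mm. I'll go 12 mm lower and close.

{"op": "play_rows", "data": {
  "moves": [
    [0,0.004,0,0,0,0],
    [0,0.008,0,0,0,0],
    [0,0.011,0,0,0,0],
    [0,0.011,0,0,0,0]
  ]
}}

```text
time_s: 9.7
position: [0.4926, 0.2118, -0.0021]
ee_rot: [-1.567, 0.123, -0.123]
ft_force: [-0.5, -0.5, -0.0]
gripper_width: 0.0589
```

{"op": "play_rows", "data": {
  "moves": [
    [0,0,0,0,0,0],
    [0,0,0,0,0,0],
    [0,0,0,0,0,0],
    [0,0,0,0,0,0],
    [0,0,0,0,0,0],
    [0,0,0,0,0,0],
    [0,0,0,0,0,0]
  ],
  "claw": -1,
  "grip_force": 40
}}

```text
time_s: 10.58
position: [0.4928, 0.2118, -0.0017]
ee_rot: [-1.567, 0.123, -0.123]
ft_force: [-0.5, -0.4, 1.9]
gripper_width: 0.0219
```

The grip holds at 21.9 mm. Now I'll lift.

{"op": "play_rows", "data": {
  "moves": [
    [0,-0.015,0,0,0,0],
    [0,-0.045,0,0,0,0],
    [0,-0.085,0,0,0,0],
    [0,-0.12,0,0,0,0],
    [0,-0.13,0,0,0,0],
    [0,-0.13,0,0,0,0]
  ]
}}

```text
time_s: 11.32
position: [0.4928, 0.2119, 0.1285]
ee_rot: [-1.567, 0.122, -0.123]
ft_force: [-0.7, 0.2, -1.2]
gripper_width: 0.0218
```

```bash
python3 - <<'E'
from h import *
s=env.state();print(s['gripper_width'],s['ft_force'],s['position'])
im=env.get_image('wrist');save(im,'w8.png')
rel([.532,-.1767,.128],104.65)
E
```

```text
0.0218478617753593 [-0.69660932  0.19754844 -1.1909324 ] [0.49280678 0.21187899 0.12854339]
rel mm [ 9.980e+01 -3.000e-01 -3.775e+02] rot [ 1.000e-02 -2.362e+01 -5.000e-02] dist 0.39 now [0.4923 0.2117 0.1277]
```

View pics/w8.png

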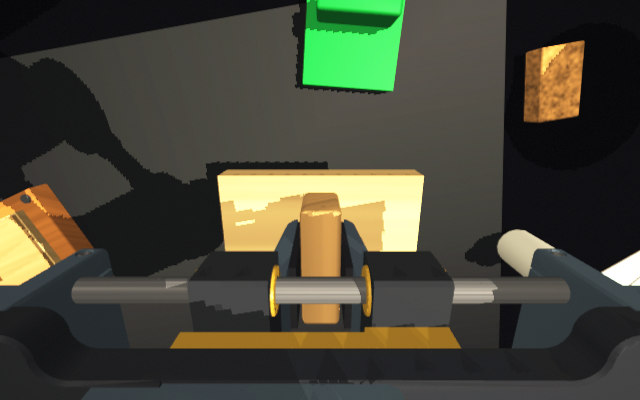

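The cover is lifted, square in the fingers at (321,215), and level. Now I'll carry it to the jig.

{"op": "play_rows", "data": {
  "moves": [
    [0.01,0,-0.035,0,-2,0],
    [0.024,0,-0.09,0,-5.5,0],
    [0.038,0,-0.145,0,-9,0],
    [0.053,0,-0.2,0,-12.5,0],
    [0.067,0,-0.255,0,-16,0],
    [0.082,0,-0.31,0,-19.5,0],
    [0.094,0,-0.355,0,-22.5,0],
    [0.1,0,-0.377,0,-23.6,0]
  ]
}}

```text
time_s: 12.38
position: [0.532, -0.1783, 0.1265]
ee_rot: [-1.561, -0.198, 0.201]
ft_force: [0.1, 0.2, -1.3]
gripper_width: 0.0219
```

{"op": "play_rows", "data": {
  "moves": [
    [0,0,0,0,0,0],
    [0,0,0,0,0,0],
    [0,0,0,0,0,0]
  ]
}}

```text
time_s: 12.75
position: [0.5325, -0.1751, 0.1278]
ee_rot: [-1.561, -0.201, 0.202]
ft_force: [0.6, -0.1, -1.7]
gripper_width: 0.0213
```

```bash
python3 - <<'E'
from h import *
s=env.state();print(s['gripper_width'],s['ft_force'],s['position'])
rel([.532,-.1767,.053],104.65)
im=env.get_image('wrist');save(im,'w9.png');C=cloud(im,s)
for n,z0,z1 in [('plate',.135,.16),('rib',.175,.2),('bed',.035,.047),('base',.016,.03)]:
    m=(C[...,2]>z0)&(C[...,2]<z1)&(im['z_map']>0)&(np.hypot(C[...,0]-.535,C[...,1]+.19)<.15)
    if m.sum()>50: print(n,m.sum(),cv2.minAreaRect(C[m][:,:2].astype(np.float32)),np.median(C[m][:,2]))
E
```

```text
0.021308426609232656 [ 0.64302862 -0.137769   -1.72120145] [ 0.53246845 -0.17507651  0.12779118]
rel mm [-0.8 74.8 -1.5] rot [-0.04  0.03 -0.04] dist 0.075 now [ 0.5325 -0.1751  0.1278]
plate 12479 ((0.5150195956230164, -0.17916277050971985), (0.05347200855612755, 0.13121788203716278), 14.619887351989746) 0.1494149794093714
rib 4637 ((0.5309700965881348, -0.1708652675151825), (0.0716102197766304, 0.04344604164361954), 27.506481170654297) 0.18923500448632946
bed 5309 ((0.5344537496566772, -0.18942373991012573), (0.10154008120298386, 0.19070075452327728), 14.743675231933594) 0.041748232990263145
base 5221 ((0.5356091260910034, -0.18903744220733643), (0.1387077420949936, 0.2199268937110901), 14.680956840515137) 0.023877077218617204
```

View pics/w9.png

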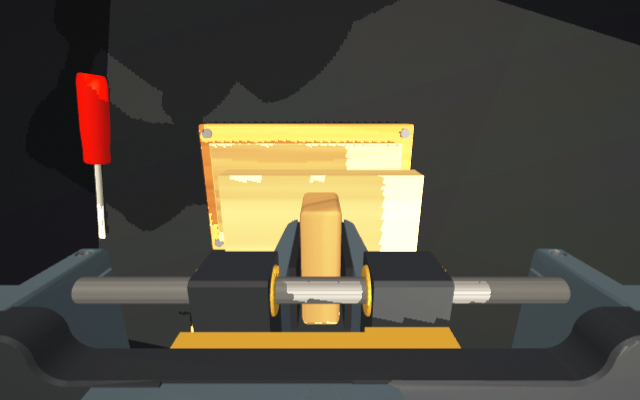

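{"op": "play_rows", "data": {
  "moves": [
    [-0.0008,0.02,-0.0015,0,0,0],
    [-0.0008,0.045,-0.0015,0,0,0],
    [-0.0008,0.065,-0.0015,0,0,0],
    [-0.0008,0.073,-0.0015,0,0,0],
    [-0.0008,0.0755,-0.0015,0,0,0],
    [-0.0008,0.0755,-0.0015,0,0,0],
    [-0.0008,0.0755,-0.0015,0,0,0]
  ]
}}

```text
time_s: 13.68
position: [0.5328, -0.1779, 0.0534]
ee_rot: [-1.562, -0.201, 0.2]
ft_force: [-0.3, -0.8, -2.5]
gripper_width: 0.0221
```

```bash
python3 - <<'E'
from h import *
s=env.state();print(s['gripper_width'],s['ft_force'],s['torque'])
rel([.532,-.1767,.0463],104.65)
E
```

```text
0.022104446265594956 [-0.32390824 -0.79624999 -2.46546567] [0.04403686 0.01184339 0.02519463]
rel mm [-0.5  7.   1.4] rot [ 0.04 -0.01  0.05] dist 0.007 now [ 0.5328 -0.1779  0.0534]
```

{"op": "play_rows", "data": {
  "moves": [
    [-0.0004,0.0015,0.001,0,0,0],
    [-0.0004,0.003,0.001,0,0,0],
    [-0.0004,0.0045,0.001,0,0,0],
    [-0.0004,0.006,0.001,0,0,0],
    [-0.0004,0.007,0.001,0,0,0],
    [-0.0004,0.007,0.001,0,0,0]
  ]
}}

```text
time_s: 14.42
position: [0.5317, -0.1769, 0.0456]
ee_rot: [-1.561, -0.2, 0.201]
ft_force: [0.1, 1.0, -2.6]
gripper_width: 0.0221
```

```bash
python3 - <<'E'
from h import *
s=env.state();print(s['gripper_width'],s['ft_force'],s['torque'],s['joint_vel'].round(3))
rel([.532,-.1767,.0403],104.65)
E
```

```text
0.022063887293253787 [ 0.09334562  0.98874267 -2.55005805] [ 0.06808726  0.02383956 -0.00359464] [ 0.003 -0.001 -0.002 -0.001  0.001 -0.001]
rel mm [0.3 5.3 0.1] rot [-0.01 -0.02 -0.01] dist 0.005 now [ 0.5317 -0.1769  0.0456]
```

{"op": "play_rows", "data": {
  "moves": [
    [0,0.001,0,0,0,0],
    [0,0.002,0,0,0,0],
    [0,0.003,0,0,0,0],
    [0,0.0035,0,0,0,0],
    [0,0.0035,0,0,0,0]
  ]
}}

```text
time_s: 15.05
position: [0.5317, -0.1769, 0.0422]
ee_rot: [-1.561, -0.2, 0.201]
ft_force: [-0.1, 0.2, -2.2]
gripper_width: 0.022
```

The cover's underside is now at about 44 mm with no contact. That is below the 50 mm pin tip, so the pin is already in the hole. I'll continue down to the bed and feel for its spring.

{"op": "play_rows", "data": {
  "moves": [
    [0,0.001,0,0,0,0],
    [0,0.002,0,0,0,0],
    [0,0.003,0,0,0,0],
    [0,0.003,0,0,0,0],
    [0,0.003,0,0,0,0]
  ]
}}

```text
time_s: 15.68
position: [0.5318, -0.1769, 0.0393]
ee_rot: [-1.562, -0.201, 0.2]
ft_force: [-1.4, 0.3, 4.2]
gripper_width: 0.0217
```

```bash
python3 - <<'E'
from h import *
s=env.state();print(s['gripper_width'],s['ft_force'],s['torque'],s['position'],R.from_rotvec(s['ee_rot']).as_matrix().round(4))
im=env.get_image('scene');a=im['frame'][170:290,180:330];cv2.imwrite('pics/s10.png',cv2.resize(a[...,::-1],None,fx=5,fy=5,interpolation=cv2.INTER_CUBIC))
C=cloud(im);
im=env.get_image('top');save(im,'t10.png')
E
```

```text
0.02172363649580636 [-1.44199845  0.28585203  4.20301796] [ 0.13406219  0.28512581 -0.00460898] [ 0.53177509 -0.17690384  0.03933754] [[ 9.676e-01  1.000e-04 -2.526e-01]
 [ 2.526e-01 -0.000e+00  9.676e-01]
 [ 1.000e-04 -1.000e+00 -1.000e-04]]
```

View pics/s10.png

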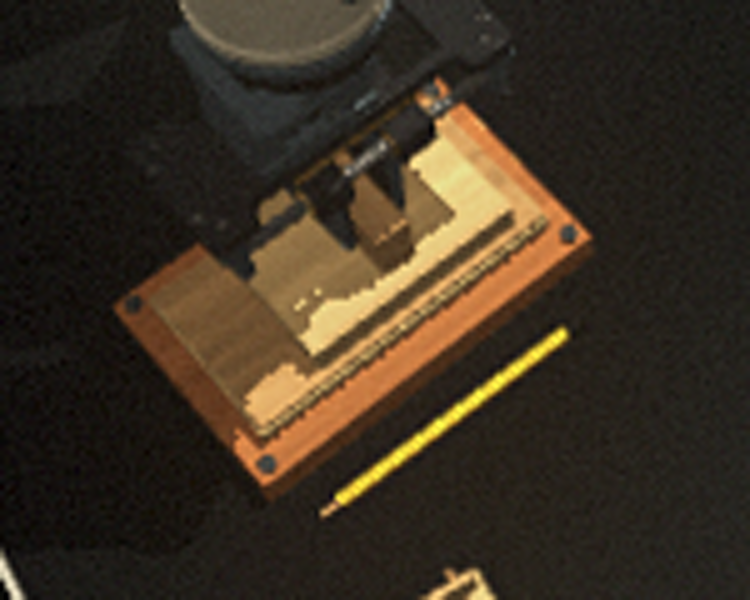

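The cover lies flat and square on the bed, and the springs have started to push back at 4 N. Now I'll press it down.

{"op": "play_rows", "data": {
  "moves": [
    [0,0.001,0,0,0,0],
    [0,0.002,0,0,0,0],
    [0,0.003,0,0,0,0],
    [0,0.004,0,0,0,0],
    [0,0.004,0,0,0,0]
  ]
}}

```text
time_s: 16.4
position: [0.5318, -0.1769, 0.0354]
ee_rot: [-1.562, -0.201, 0.2]
ft_force: [-3.5, 1.1, 9.9]
gripper_width: 0.0219
```

{"op": "play_rows", "data": {
  "moves": [
    [0,0.0005,0,0,0,0],
    [0,0.001,0,0,0,0],
    [0,0.001,0,0,0,0]
  ]
}}

```text
time_s: 16.77
position: [0.5318, -0.1769, 0.0345]
ee_rot: [-1.562, -0.201, 0.2]
ft_force: [-3.4, 1.8, 11.0]
gripper_width: 0.0216
```

{"op": "play_rows", "data": {
  "moves": [
    [0,0.0005,0,0,0,0],
    [0,0.001,0,0,0,0],
    [0,0.001,0,0,0,0]
  ]
}}

```text
time_s: 17.15
position: [0.5318, -0.1769, 0.0342]
ee_rot: [-1.562, -0.201, 0.2]
ft_force: [-6.8, 2.9, 24.8]
gripper_width: 0.0217
```

```bash
python3 - <<'E'
from h import *
s=env.state();print(s['gripper_width'],s['ft_force'],s['torque'],s['position'])
E
```

```text
0.02174221733001287 [-6.80427832  2.94991561 24.84218689] [ 0.55132846  1.28151771 -0.04459629] [ 0.53184241 -0.17690994  0.03421009]
```

The force jumped from 11 to 25 N within 0.3 mm, exactly 6 mm below first contact, so that is the stop. I'll verify it with the cameras.

```bash
python3 - <<'E'
from h import *
s=env.state();a=np.radians(14.65)
for c in ['wrist','scene','top']:
    im=env.get_image(c);C=cloud(im,s)
    if c=='wrist':save(im,'w11.png')
    dx=C[...,0]-.5375;dy=C[...,1]+.19
    X=dx*np.cos(a)+dy*np.sin(a);Y=-dx*np.sin(a)+dy*np.cos(a);Z=C[...,2]
    pl=(abs(X)<.04)&(abs(Y-.0125)<.06)&(Z>.05)&(Z<.0615)
    bed=(abs(X)<.048)&(abs(Y)<.09)&(abs(Y-.0125)>.07)&(Z>.03)&(Z<.05)
    base=(abs(X)>.056)&(abs(X)<.067)&(abs(Y)<.1)&(Z<.03)&(Z>.018)
    print(c,*[(int(m.sum()),(np.median(Z[m])*1000).round(2)) if m.sum() else None for m in (pl,bed,base)])
    if pl.sum()>200:
        A=np.c_[X[pl],Y[pl],np.ones(pl.sum())];print(' plate tilt deg',np.degrees(np.linalg.lstsq(A,Z[pl],rcond=None)[0][:2]).round(2))
    r=(abs(X)<.06)&(abs(Y-.0125)<.08)&(Z>.05)&(Z<.0615)
    if r.sum()>200:
        b=cv2.minAreaRect(C[r][:,:2].astype(np.float32));print(' rect',b)
E
```

```text
wrist (8511, np.float64(55.88)) (4595, np.float64(35.94)) (4237, np.float64(23.95))
 plate tilt deg [-0.14 -0.06]
 rect ((0.5141350626945496, -0.18092985451221466), (0.053170546889305115, 0.13061408698558807), 14.678668975830078)
scene (661, np.float64(57.62)) (466, np.float64(37.58)) (349, np.float64(25.65))
 plate tilt deg [ 0.21 -0.27]
 rect ((0.5352698564529419, -0.17633959650993347), (0.09201869368553162, 0.13088472187519073), 14.1554594039917)
top None (56, np.float64(36.06)) (82, np.float64(23.43))
```

View pics/w11.png

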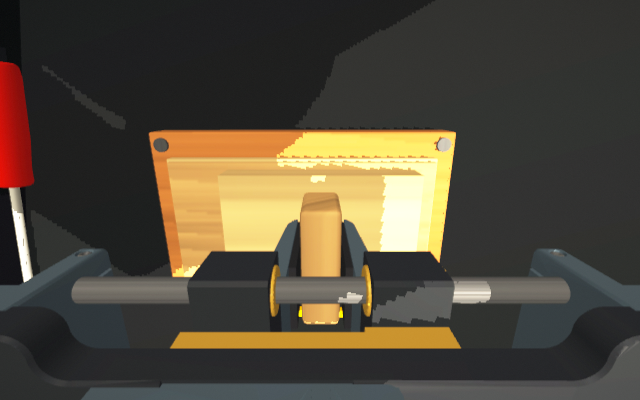

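The plate top is at 56 mm and the bed at 36 mm, so it is home and level. I'll hold once more, then hand in.

{"op": "play_rows", "data": {
  "moves": [
    [0,0,0,0,0,0],
    [0,0,0,0,0,0]
  ]
}}

```text
time_s: 17.55
position: [0.5319, -0.177, 0.0342]
ee_rot: [-1.562, -0.201, 0.2]
ft_force: [-7.3, 2.3, 24.1]
gripper_width: 0.022
```

```bash
python3 - <<'E'
from h import *
s=env.state();print(s['gripper_width'],s['ft_force'],s['position'],s['time_s'])
if s['ft_force'][2]>15: print(env.job_done())
E
```

```text
0.022049461631371323 [-7.33530378  2.29360008 24.11011264] [ 0.53186754 -0.17695864  0.03421489] 17.55
the job is handed in; nothing more can be done
None
```

The wooden cover is on the locating pin and pressed down to the bed's stop. I handed the job in at 17.6 s with the gripper still holding it down. No sliding was needed: I found the pin in the camera images, about 12 mm along the slot on the +y side, and the cover dropped straight onto it.

**Last checks:**
- **Heights:** in the wrist camera the bed is at 35.9 mm and the plate top at 55.9 mm. The scene camera reads about 1.6 mm higher on everything, the fixed base included, so it agrees.
- **Squareness:** the cover is level to within about 0.3° and square to the jig to within about 0.5°.
- **Force:** the upward force jumped from 11 to 25 N exactly 6 mm below first contact, then held at 24 N. The grip stayed at 22 mm.

**What disagreed or was left:**
- **First grasp:** the first try closed just above the rib. The real finger ends measured about 32 mm short of the stated TCP. During that try the wrist force was at most 6.5 N, and the cover did not visibly move. I lowered the gripper about 29 mm and the second grasp held.
- **Side force:** about 7 N of sideways force remained at the end, probably the pin against the side of the hole. I left it alone.
- **Other objects:** I didn't touch them on purpose. I didn't check their positions again at the end.

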